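# Reacher under the cooling rack

## Task

The round spice tin has been pushed out of reach under the low rack. Take the reacher by its pistol grip and trigger, squeeze the trigger so that its jaws close on the tin under the rack, draw the tin out held in the jaws and leave it standing upright with its whole foot on the sheet of baking paper, clear of the jaws, the reacher lying on the counter. Never touch the tin with your own gripper, do not tip it over, and leave the square box and the bowl where they are.

Things in the scene. Friction and masses are not known exactly. Their poses are not given: they have to be found in the camera images.
- tin_center (a point): Centre of the round lidded steel spice tin: 43 mm across, 45 mm high, 0.08 to 0.17 kg, standing on the counter under the rack; the point is 22 mm above its foot. Its z axis is the tin's axis.
- tin: The same tin as a body. Origin at the centre of its foot.
- salt_box: Square lidded steel box, 42 x 42 mm and 50 mm high, loose, standing under the rack 100 to 125 mm to one side of the tin (either side). Origin at the centre of its underside. Leave it alone.
- rack: Low steel rack, fixed: a top of 11 bars (31 mm apart, along the rack's x) 320 mm wide (rack y) and 220 mm deep (rack x), its top 70 mm above the counter, 56 mm free height under its front and back cross rails; four 12 mm round legs at the corners. Origin on the counter under its middle; x points from the mouth (the long side at x = -110 mm, free of legs for 296 mm) into the gap.
- paper: Sheet of baking paper, 150 x 150 mm, fixed flat on the counter in front of the rack's mouth, too thin to be felt (things slide over it). Origin at its centre, x and y along its sides.
- reacher_grip (a point): Grip point of the short reacher lying on its side, loose on the counter: midway between pistol grip and trigger, 22 mm up, axes as the reacher. Straddle both from above, fingers closing along x: the pistol grip's back face (40 mm high) is at x = -32 mm, the free trigger's front face (39 mm high) at x = +30 mm: 62 mm over both free, 42 mm squeezed. Both run 28 mm or more either side along y.
- reacher: The reacher (grey handle, aluminium shaft, 0.27 kg, 330 mm long), lying on its side. Origin on the counter below the grip point; x runs along the shaft from handle to jaws, z up. The shaft (14 mm thick) lies along y = -55 mm; the housing at its handle end fills x = -32 to 40 mm, y = -39 to -71 mm; nothing on it is higher than 40 mm. The jaws run from x = 215 to 297 mm.
- jaw_mid (a point): Point midway between the jaws: 270 mm along x and -55 mm along y from the grip point, 20 mm up, same axes. A tin held in the jaws is centred within about 8 mm of it. The free jaws leave a mouth about 83 mm wide, 100 mm over their outsides; 64 mm of mouth with the trigger 5 mm in. When both fingers close equally, the reacher itself moves 10 mm along +x.
- trigger (a joint): Travel of the trigger towards the pistol grip, m: 0 free, 0.020 home. Its spring takes 4 N at first, 8 N home, about 17 N home with the tin in the jaws, and opens the jaws again when let go. The sprung jaws meet the tin at about 0.015 and are firm on it when the trigger is home.
- jaw_l: Jaw on the +y side of the shaft, sprung steel with a rubber pad and inturned tip, 20 mm high (10 to 30 mm above the counter). Origin at its pivot, 20 mm above the counter.
- jaw_r: Jaw on the -y side of the shaft, the mirror image of the other. Origin at its pivot.
- bowl: Small steel bowl, 84 mm across, 40 mm high, loose on the counter beyond the work. Origin at the centre of its underside. Leave it alone.
Things that resemble listed ones, but are neither listed nor needed, are in the scene too. What is shaped like the tin but green or pink is not meant.

How it is judged:
By the outcome, as a careful person would: the job done as asked, in the order asked, and still so for the second after the job is handed in, with the robot touching nothing.
It also fails if it takes over 51 s, if anything falls off the work surface, if the arm or the gripper's body presses on something with over 40 N, if the wrist force passes 120 N, or if a joint passes its speed limit or range.

## Robot

A 7-joint arm with a two-finger parallel gripper is mounted at the origin on the work surface. World frame = base frame: x ahead of the robot, y to its left, z up, the work surface at z = 0. Lengths are in mm, angles in rad, forces in N, time in s.
With the tool pointing down it reaches from about 400 to 850 mm from the base axis. Payload 4.5 kg.
Tool frame: the origin (TCP) lies midway between the tips of the shut fingers; the grasp point (between the pads) lies r.grip_depth behind it (r.grip_depth is the distance from the TCP to the grasp point, in mm); z points along the fingers, y is the direction in which the jaws open and shut (so a half turn about z gives the same grasp; the last joint's range is limited). The gripper opens to 85 mm and grips with 20 to 120 N. Pads are 22 mm wide; open, the fingers measure 114 mm over their backs; the gripper's body (76 mm by 85 mm) begins 54 mm behind the grasp point. The pads swing forward as they close: fully open they stand 13 mm farther back than shut.
Start: joints at [1.168, 0.689, -0.195, 1.565, 0.157, 0.902, -0.215], TCP at [264.432, -566.33, 231.317] pointing down, gripper open.
Joint ranges: [-3.01, 3.01], [-0.46, 2.08], [-1.47, 1.51], [0.13, 2.56], [-1, 4.14], [0.04, 2.09], [-2.66, 2.66]. Speed limits (rad/s): [2.57, 2.57, 3.14, 3.14, 3.14, 3.14, 3.14].

## Interface

Orientations are given as a rotation vector (axis times angle).
In Python, from station import telemetry, optics, r gives the robot as it stands. The module is installed in compiled form; this text tells all that it offers.
- The arm moves only by the tool play_rows, never from a script. Its arguments are lists of equal length, an entry for each row: "translation": the shift along the world's x, y, z in mm, a list of three; "spin": the turn about the world's z in degrees. A call has 1 to 10 rows; each row shifts and turns the pose as measured when the row begins; what a row does not reach is not made up. A row lasts 1/10 s, in which the tool goes at most 50 mm and 8.59 degrees, less where a joint would pass 70% of its speed; a pose out of reach is approached as far as the arm can. A call is refused whole if a number of a shift passes 50 or a number of a turn 8.59, either way. A call with a gripper value outside its range is refused whole. "hand" is the closure, from -1 (fully open) to 1 (shut), set as the call begins (left out, the last holds). The fingers move at their own pace and stop on an object; "force" is the grip in N (left out, the last holds). Time passes only in rows, so rows that do not move let the fingers close. It gives the time, the measured TCP pose, the force and the opening at its end, in the units of the state.
- telemetry.state(): the state, without advancing time (a new reading comes with each control period).
- optics.camera(name): name is "scene" or "top"; returns the picture (384x512x3 uint8, blue, green, red); there is no depth.
- optics.camera_info(name): a dict with "intrinsics" (3x3 intrinsics, pixels), "dist" ([k1, k2, p1, p2, k3] as OpenCV has them; the pictures are not rectified), "world_from_camera" (4x4, takes a point from camera to world coordinates). Camera axes: x right, y up, looking along -z (the intrinsics and any distortion apply to the point x, -y, -z); pixel columns grow to the right and rows downward; lengths in mm; the calibration is good to about 2 mm. A picture is of the moment at which its call begins. camera_info takes no time and is no camera call.
- r.job_done(): hands the job in, once; it reports no verdict.
The state is a dict: "t": time; "qpos": joint angles; "qvel": joint speeds; "tau": joint torques, N m; "tcp_pos": TCP position; "tool_rot": TCP orientation; "force": force on the tool from outside, world axes, zero at the start; "moment": the same for the moment, N m; "gripper_width": finger opening in mm.
Only numpy, scipy, OpenCV 4.12 (cv2) and the standard library are available. Lean on these libraries where they do the work, as an engineer would, in place of code of your own. Each camera call takes 0.05 s, during which the arm holds its last target.

## Working session

There is one attempt and no reset: what is moved stays moved. The work goes in short steps, Python scripts to look and compute and a tool call to move; the robot and the scene stay as the last step left them, time stands still between calls to the robot, and variables do not carry over. Pictures are saved under pics/ and viewed, and the job is handed in when it is done.

Besides the shell and the picture viewer there is one more tool, called in YAML: its name, and indented under it one key for each argument. play_rows: Moves the arm, as the interface text tells. Its arguments: {"type":"object","properties":{"translation":{"type":"array","items":{"type":"array","items":{"type":"number"}}},"spin":{"type":"array","items":{"type":"number"}},"hand":{"type":"number"},"force":{"type":"number"}},"required":["translation","spin"]}

```bash
mkdir -p pics; python3 - <<'E'
from station import telemetry, optics, r
import cv2,numpy as np
s=telemetry.state();print(s['t'],s['tcp_pos'],s['tool_rot'],s['gripper_width'],r.grip_depth)
for n in('scene','top'):
    im=optics.camera(n);cv2.imwrite(f'pics/{n}0.png',im);i=optics.camera_info(n);print(n,i)
E
```

```text
0.0 [ 264.07951907 -565.71796383  230.45907524] [-3.06512297e+00 -6.80543888e-01  8.68591830e-04] 85.11871262198922 18.700000000000003
scene {'intrinsics': array([[380.48199674,   0.        , 253.04224852],
       [  0.        , 380.48199674, 189.55836364],
       [  0.        ,   0.        ,   1.        ]]), 'dist': array([-0.06897408,  0.        ,  0.        ,  0.        ,  0.        ]), 'world_from_camera': array([[ 5.20698418e-01, -6.23804689e-01,  5.82872943e-01,
         1.16745571e+03],
       [ 8.53727515e-01,  3.84246201e-01, -3.51431624e-01,
        -2.75798099e+02],
       [-4.74201896e-03,  6.80604560e-01,  7.32635616e-01,
         7.26141639e+02],
       [ 0.00000000e+00,  0.00000000e+00,  0.00000000e+00,
         1.00000000e+00]])}
top {'intrinsics': array([[358.04824954,   0.        , 256.54270355],
       [  0.        , 358.04824954, 192.86093622],
       [  0.        ,   0.        ,   1.        ]]), 'dist': array([-0.03522624,  0.        ,  0.        ,  0.        ,  0.        ]), 'world_from_camera': array([[-2.41486362e-02,  9.94762996e-01, -9.93147768e-02,
         5.57937252e+02],
       [-9.99563150e-01, -2.23324031e-02,  1.93590398e-02,
         2.65213723e+01],
       [ 1.70397188e-02,  9.97388856e-02,  9.94867731e-01,
         9.27893650e+02],
       [ 0.00000000e+00,  0.00000000e+00,  0.00000000e+00,
         1.00000000e+00]])}
```

View pics/scene0.png

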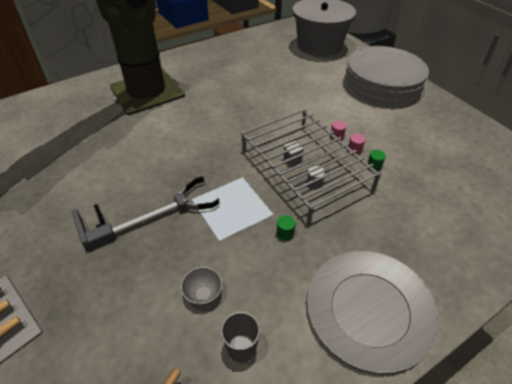

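View pics/top0.png

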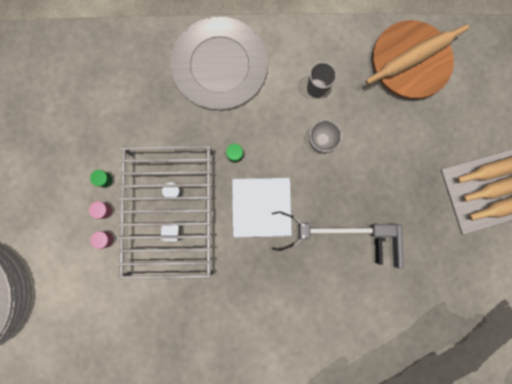

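```bash
python3 - <<'E'
import cv2
im=cv2.imread('pics/scene0.png');cv2.imwrite('pics/s0z.png',cv2.resize(im[130:350,80:380],None,fx=2.6,fy=2.6,interpolation=cv2.INTER_CUBIC))
im=cv2.imread('pics/top0.png');cv2.imwrite('pics/t0z.png',cv2.resize(im[60:360,100:420],None,fx=2,fy=2,interpolation=cv2.INTER_CUBIC)[:600])
E
```

```text
(no output)
```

View pics/s0z.png

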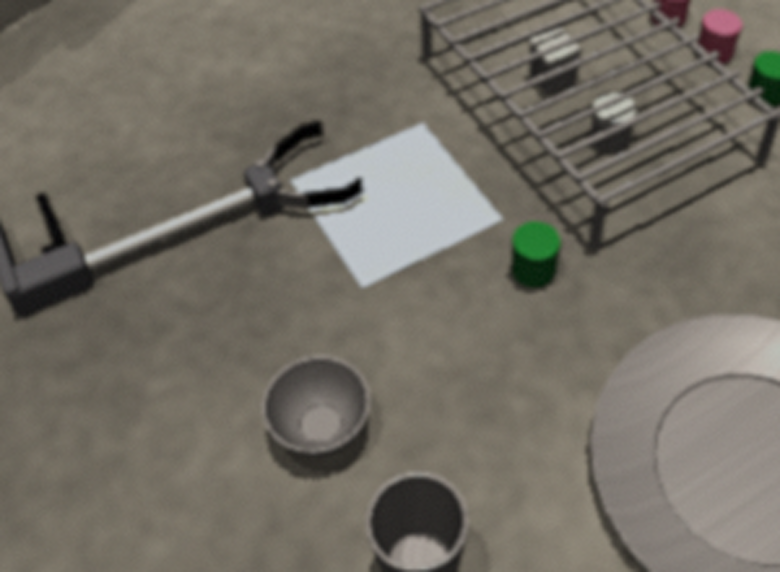

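View pics/t0z.png

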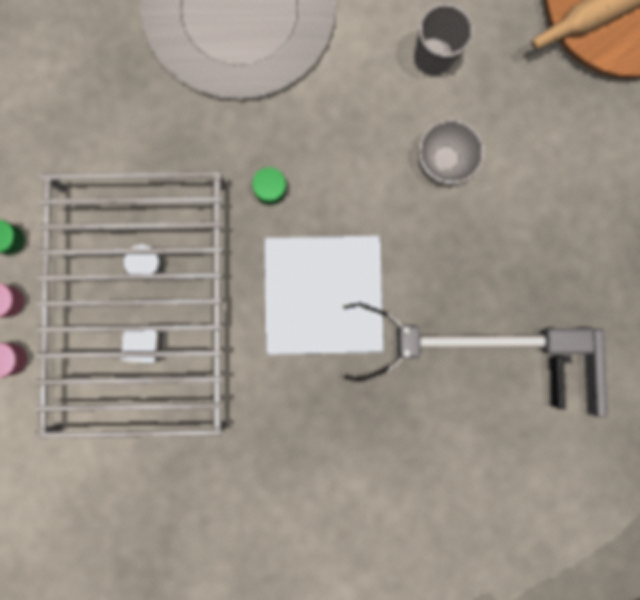

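The top view shows the reacher with its handle at about (390,245) and its jaws at (285,230), with shaft running along image −u, which is world +y. The round tin is at (171,190) under the rack, the square box at (170,232), the paper centred at about (262,207) and the bowl at (325,136). Next I'll get the sub-pixel features.

```bash
cat > h.py <<'E'
import cv2,numpy as np
from station import telemetry, optics, r
I={n:optics.camera_info(n) for n in('scene','top')}
def ray(n,uv):
    i=I[n];p=cv2.undistortPoints(np.array([[uv]],float),i['intrinsics'],i['dist'])[0,0]
    T=i['world_from_camera'];d=T[:3,:3]@np.array([p[0],-p[1],-1]);return T[:3,3],d/np.linalg.norm(d)
def plane(n,uv,z):
    o,d=ray(n,uv);return o+d*(z-o[2])/d[2]
def tri(a,b):
    o1,d1=ray('top',a);o2,d2=ray('scene',b)
    A=np.stack([d1,-d2],1);t=np.linalg.lstsq(A,o2-o1,rcond=None)[0]
    p,q=o1+t[0]*d1,o2+t[1]*d2;return (p+q)/2,np.linalg.norm(p-q)
def proj(n,P):
    i=I[n];T=np.linalg.inv(i['world_from_camera']);c=T[:3,:3]@np.array(P,float)+T[:3,3]
    return cv2.projectPoints(np.array([[c[0],-c[1],-c[2]]]),np.zeros(3),np.zeros(3),i['intrinsics'],i['dist'])[0][0,0]
def zoom(im,box,f,name):
    x0,y0,x1,y1=box;z=cv2.resize(im[y0:y1,x0:x1],None,fx=f,fy=f,interpolation=cv2.INTER_CUBIC)
    for x in range(x0-x0%10+10,x1,10):
        cv2.line(z,(int((x-x0+.5)*f),0),(int((x-x0+.5)*f),6),(0,0,255),1);cv2.putText(z,str(x),(int((x-x0)*f),16),0,.35,(0,0,255),1)
    for y in range(y0-y0%10+10,y1,10):
        cv2.line(z,(0,int((y-y0+.5)*f)),(6,int((y-y0+.5)*f)),(0,0,255),1);cv2.putText(z,str(y),(8,int((y-y0)*f)+4),0,.35,(0,0,255),1)
    cv2.imwrite(name,z)
E
python3 - <<'E'
from h import *
t=cv2.imread('pics/top0.png');s=cv2.imread('pics/scene0.png')
zoom(t,(265,200,415,280),5,'pics/a1.png')
zoom(t,(110,140,220,240),6,'pics/a2.png')
zoom(s,(60,170,230,260),4.5,'pics/a3.png')
zoom(s,(235,105,335,205),6,'pics/a4.png')
E
```

```text
(no output)
```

View pics/a1.png

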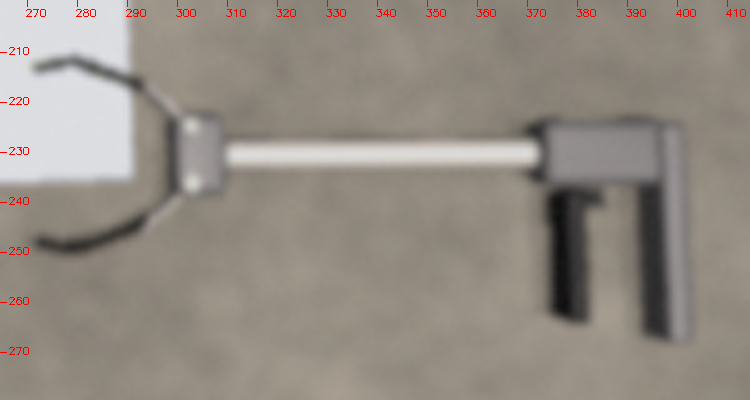

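View pics/a2.png

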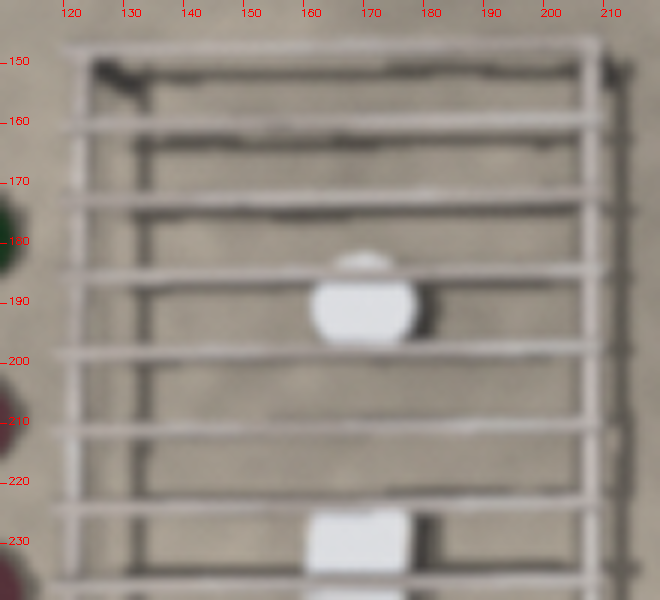

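View pics/a3.png

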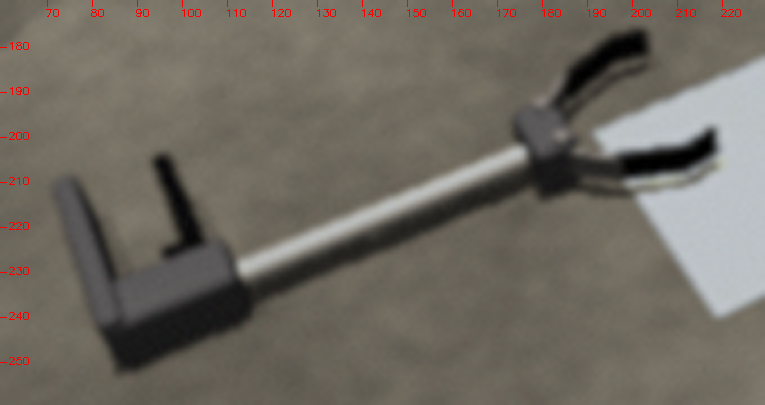

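View pics/a4.png

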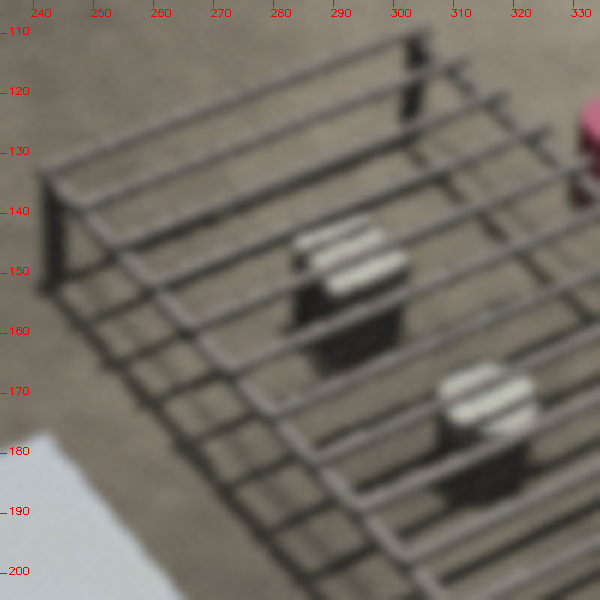

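```bash
python3 - <<'E'
from h import *
np.set_printoptions(precision=1,suppress=True)
T=lambda x,y:(265+x/5-.5,200+y/5-.5)
S=lambda x,y:(60+x/4.5-.5,170+y/4.5-.5)
T2=lambda x,y:(110+x/6-.5,140+y/6-.5); S2=lambda x,y:(235+x/6-.5,105+y/6-.5)
print('tin top',tri(T2(364,302),S2(489,399)),plane('top',T2(364,302),45),plane('scene',S2(489,399),45))
print('box', plane('top',T2(357,545+20),50),plane('scene',S2(350,255),50))
print('shaft near housing',tri(T(537,152),S(243,265)), 'hub end',tri(T(228,154),S(525,152)))
print('rivets',tri(T(191,125),S(562,136)),tri(T(191,183),S(540,101)))
print('grip back/tip corner',tri(T(690,340),S(57,180)),plane('top',T(690,340),40))
print('grip back/housing corner',plane('top',T(684,123),40))
print('jaw tips',plane('top',T(38,68),30),plane('top',T(38,243),30))
t=cv2.imread('pics/top0.png')
a,b=plane('top',T(228,154),27),plane('top',T(537,152),27)
d=(a-b)/np.linalg.norm(a-b);print('shaft dir',d,'yaw',np.degrees(np.arctan2(d[1],d[0])),a,b)
a,b=plane('scene',S(525,152),27),plane('scene',S(243,265),27)
d=(a-b)/np.linalg.norm(a-b);print('scene dir',np.degrees(np.arctan2(d[1],d[0])),a,b)
# paper
m=(t.min(2)>195).astype('uint8');n,l,st,c=cv2.connectedComponentsWithStats(m)
k=1+np.argmax(st[1:,4]);cs,_=cv2.findContours((l==k).astype('uint8'),0,2);h=cv2.convexHull(max(cs,key=cv2.contourArea))
q=cv2.approxPolyDP(h,8,True)[:,0];P=np.array([plane('top',p,0) for p in q]);print(P,P.mean(0))
# rack corners in top zoom
for p in [(72,50),(592,45)]:print('rack',plane('top',T2(*p),70))
for p in [(121,276),(211,276)]:print('rack',plane('top',p,70))
s=telemetry.state();R=cv2.Rodrigues(np.array(s['tool_rot']))[0];print(R)
E
```

```text
tin top (array([657.4, 221.2,  48. ]), np.float64(2.544149376853778)) [658.4 223.   45. ] [654.7 222.1  45. ]
box [550.6 224.8  50. ] [551.7 222.3  50. ]
shaft near housing (array([ 547.3, -279.8,   28. ]), np.float64(0.1593280909406532)) hub end (array([ 550.4, -123.4,   25.3]), np.float64(0.2347442772759462))
rivets (array([ 564.8, -104.2,   40.9]), np.float64(2.3228729768890024)) (array([ 536. , -103.6,   41.6]), np.float64(3.4318204991639947))
grip back/tip corner (array([ 452.6, -347.9,   41.7]), np.float64(1.69477930069771)) [ 452.7 -347.7   40. ]
grip back/housing corner [ 559.9 -351.2   40. ]
jaw tips [595.7 -28.7  30. ] [508.7 -26.3  30. ]
shaft dir [0. 1. 0.] yaw 88.87928521264486 [ 550.4 -123.3   27. ] [ 547.3 -280.2   27. ]
scene dir 87.99842882030646 [ 551.9 -123.7   27. ] [ 546.5 -279.7   27. ]
[[687.8 -74.9   0. ]
 [541.9 -75.3   0. ]
 [540.3  66.6   0. ]
 [685.7  69.1   0. ]] [613.9  -3.6   0. ]
rack [761.2 336.2  70. ]
rack [758.5 125.   70. ]
rack [454.  333.7  70. ]
rack [449.3 121.8  70. ]
[[ 0.9  0.4 -0. ]
 [ 0.4 -0.9  0. ]
 [-0.  -0.  -1. ]]
```

```bash
python3 - <<'E'
from h import *
np.set_printoptions(precision=1,suppress=True)
def green(im):
    b,g,rr=[im[...,i].astype(int) for i in range(3)]
    m=((g>rr+30)&(g>b+30)).astype('uint8');n,l,st,c=cv2.connectedComponentsWithStats(m)
    return [(c[i],st[i]) for i in range(1,n) if st[i,4]>40]
for n in('top','scene'):
    for c,st in green(cv2.imread(f'pics/{n}0.png')):print(n,c,st,plane(n,c,45))
t=cv2.imread('pics/top0.png')
for u,v in [(325,136)]:print('bowl',plane('top',(u,v),40))
zoom(t,(215,130,300,245),5,'pics/b1.png')
E
```

```text
top [234.1 151.7] [226 143  17  18 242] [750.9  63.1  45. ]
top [ 98.4 177.6] [ 90 170  18  16 237] [693.  401.8  45. ]
scene [377.4 154.8] [370 150  16  11 140] [692.  401.7  45. ]
scene [285.9 222.4] [277 215  19  16 234] [751.1  61.4  45. ]
bowl [ 788.2 -168.6   40. ]
```

View pics/b1.png

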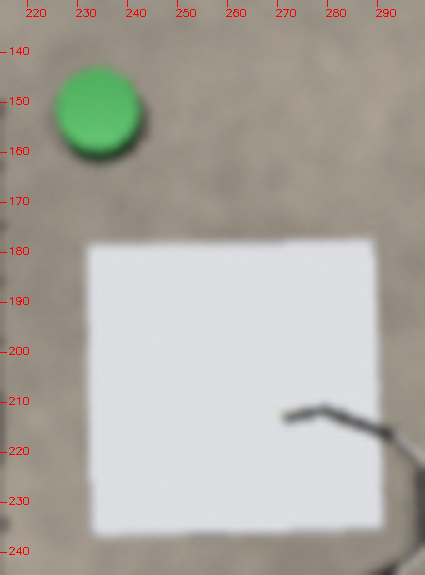

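play_rows:
  translation:
    - [28,31,0]
    - [28,31,0]
    - [28,31,0]
    - [28,31,0]
    - [28,31,0]
    - [28,31,-10]
    - [28,31,-20]
    - [28,31,-30]
  spin: [-3.3,-3.3,-3.3,-3.3,-3.3,-3.4,-3.4,-3.4]
  hand: -1

```text
t: 0.9
tcp_pos: [486.4, -317.5, 170.9]
tool_rot: [3.138, -0.103, -0.001]
force: [0.5, 0.3, -0.4]
gripper_width: 85.3
```

The green tin is at (751, 62), which is clear of the straight path. Next I centre over the grip and go down.

play_rows:
  translation:
    - [5,0,-30]
    - [0,0,-30]
    - [0,0,-30]
    - [0,0,-10]
    - [0,0,0]
  spin: [2,0,0,0,0]

```text
t: 1.4
tcp_pos: [497.1, -305.0, 63.2]
tool_rot: [-3.134, 0.021, 0.003]
force: [0.9, 0.0, -0.9]
gripper_width: 85.5
```

```bash
python3 - <<'E'
from h import *
s=telemetry.state();print(s['tcp_pos'],s['tool_rot'])
im=optics.camera('scene');zoom(im,(40,130,200,260),4.5,'pics/c1.png')
im=optics.camera('top');zoom(im,(340,170,440,290),5,'pics/c2.png')
E
```

```text
[ 497.08910316 -304.97933256   63.22756471] [-3.13430136  0.02146342  0.00314139]
```

View pics/c1.png

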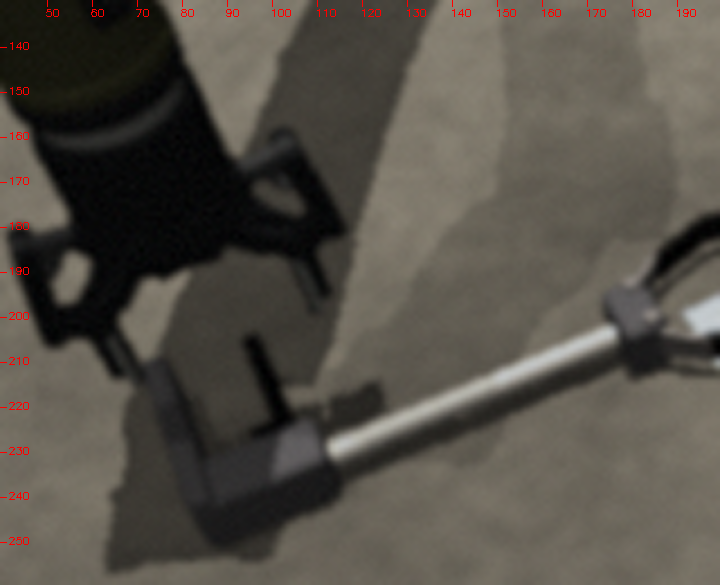

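View pics/c2.png

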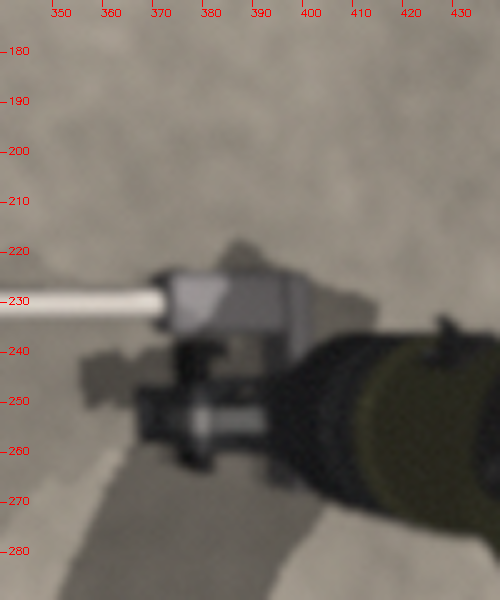

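The arm carries on after a row, and it stands 12 mm too far in +y. I'll correct that and let it settle.

play_rows:
  translation:
    - [-4,-12,0]
    - [0,0,0]
    - [0,0,0]
  spin: [-0.8,0,0]

```text
t: 1.8
tcp_pos: [495.1, -321.6, 68.9]
tool_rot: [-3.14, 0.05, -0.01]
force: [-0.5, 0.1, 0.0]
gripper_width: 85.4
```

play_rows:
  translation:
    - [-1,3,-20]
    - [0,0,-15]
    - [0,0,-10]
    - [0,0,-5]
    - [0,0,0]
  spin: [0,0,0,0,0]

```text
t: 2.3
tcp_pos: [495.6, -321.1, 19.4]
tool_rot: [3.139, -0.053, 0.018]
force: [-1.5, -0.0, -0.0]
gripper_width: 85.5
```

play_rows:
  translation:
    - [-1,3,-10]
    - [0,0,-4]
    - [0,0,0]
    - [0,0,0]
  spin: [0,0,0,0]

```text
t: 2.7
tcp_pos: [495.1, -317.9, 4.7]
tool_rot: [3.139, -0.053, 0.019]
force: [0.2, 0.2, -0.0]
gripper_width: 85.1
```

```bash
python3 - <<'E'
from h import *
s=telemetry.state();print(s['tcp_pos'],s['tool_rot'],s['force'])
im=optics.camera('scene');zoom(im,(40,130,200,260),4.5,'pics/d1.png')
s=telemetry.state();print(s['tcp_pos'],s['tool_rot'],s['force'])
E
```

```text
[ 495.06372977 -317.91328169    4.7348019 ] [ 3.13880531 -0.0525699   0.01924303] [ 0.18811873  0.16682176 -0.04662172]
[ 495.09479211 -318.00748057    4.80280923] [ 3.13865536 -0.05250918  0.01942455] [0.93870026 0.61418766 0.53433312]
```

View pics/d1.png

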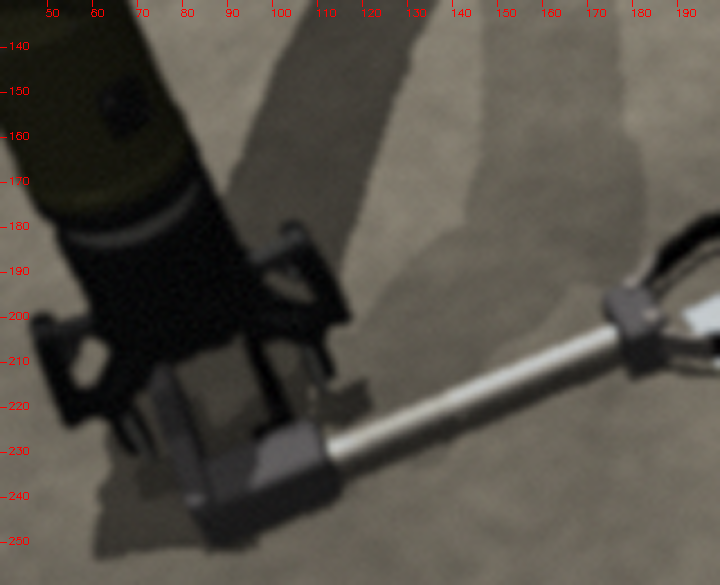

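Both fingers straddle the grip and trigger. I'll close partway, to about 58 mm.

play_rows:
  translation:
    - [0,0,-2]
    - [0,0,0]
    - [0,0,0]
    - [0,0,0]
    - [0,0,0]
    - [0,0,0]
  spin: [0,0,0,0,0,0]
  hand: -0.36
  force: 30

```text
t: 3.35
tcp_pos: [495.3, -321.1, 4.2]
tool_rot: [3.134, -0.056, 0.022]
force: [-0.7, -1.0, 0.9]
gripper_width: 58.1
```

```bash
python3 - <<'E'
from h import *
s=telemetry.state();print(s['tcp_pos'],s['tool_rot'],s['force'],s['gripper_width'])
im=optics.camera('top');zoom(im,(250,195,410,285),4.5,'pics/e1.png')
E
```

```text
[ 495.26310233 -321.14865998    4.16323906] [ 3.13427869 -0.05558975  0.0224572 ] [-0.72120235 -1.02301831  0.85948964] 58.13783674276067
```

View pics/e1.png

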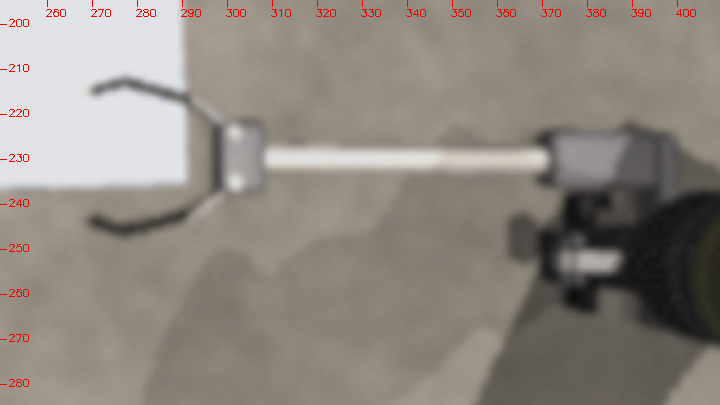

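```bash
python3 - <<'E'
from h import *
np.set_printoptions(precision=1,suppress=True)
T=lambda x,y:(250+x/4.5-.5,195+y/4.5-.5)
a,b=plane('top',T(267,158),27),plane('top',T(546,158),27);d=(a-b)/np.linalg.norm(a-b)
print(a,b,np.degrees(np.arctan2(d[1],d[0])))
l,rr=plane('top',T(93,91),30),plane('top',T(93,220),30);m=(l+rr)/2;print(l,rr,m)
print('tips-> jaw mid', m-27*d, 'hub rivets',(plane('top',T(235,131),40)+plane('top',T(235,183),40))/2)
E
```

```text
[ 552.2 -120.1   27. ] [ 548.1 -277.5   27. ] 88.51714225236009
[591.7 -23.8  30. ] [520.5 -21.8  30. ] [556.1 -22.8  30. ]
tips-> jaw mid [555.4 -49.8  30. ] hub rivets [ 553.3 -100.4   40. ]
```

play_rows:
  translation:
    - [0,0,0]
    - [0,0,0]
    - [0,0,0]
    - [0,0,0]
    - [0,0,0]
    - [0,0,0]
  spin: [0,0,0,0,0,0]
  hand: 0.1
  force: 40

```text
t: 4.0
tcp_pos: [494.9, -329.4, 8.1]
tool_rot: [3.123, -0.063, 0.027]
force: [-0.3, -2.2, 3.1]
gripper_width: 41.0
```

play_rows:
  translation:
    - [8,0,0]
    - [12,0,0]
    - [12,0,0]
    - [12,0,0]
    - [12,0,0]
    - [12,0,0]
    - [6,0,0]
    - [0,0,0]
    - [0,0,0]
  spin: [0,0,0,0,0,0,0,0,0]

```text
t: 4.9
tcp_pos: [559.8, -326.2, 7.7]
tool_rot: [3.13, -0.055, -0.026]
force: [-6.7, -1.7, 6.8]
gripper_width: 41.4
```

```bash
python3 - <<'E'
from h import *
s=telemetry.state();print(s['tcp_pos'],s['tool_rot'],s['force'],s['gripper_width'])
im=optics.camera('top');zoom(im,(220,150,420,270),4,'pics/f1.png')
E
```

```text
[ 559.79808339 -326.16032713    7.70039659] [ 3.13011225 -0.05504783 -0.0255332 ] [-6.74071634 -1.68783692  6.79046595] 41.372098169299115
```

View pics/f1.png

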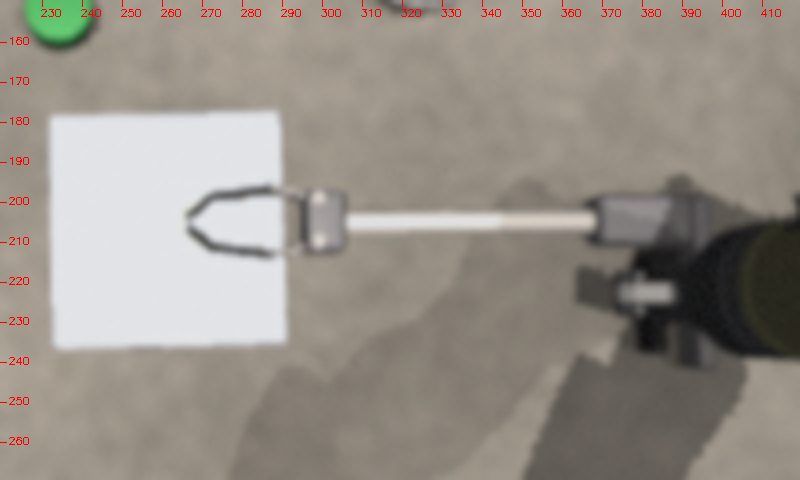

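play_rows:
  translation:
    - [10,0,0]
    - [12,0,0]
    - [10,6,0]
    - [5,12,0]
    - [0,14,0]
    - [0,14,0]
    - [0,14,0]
    - [0,10,0]
    - [0,0,0]
    - [0,0,0]
  spin: [0,0,0,0,0,0,0,0,0,0]

```text
t: 5.95
tcp_pos: [599.7, -252.8, 9.2]
tool_rot: [3.126, -0.061, -0.028]
force: [-0.6, -4.0, 2.1]
gripper_width: 40.9
```

```bash
python3 - <<'E'
from h import *
s=telemetry.state();print(s['tcp_pos'],s['tool_rot'],s['force'],s['gripper_width'])
im=optics.camera('top');zoom(im,(110,140,310,290),4,'pics/g1.png');zoom(im,(220,140,420,290),4,'pics/g2.png')
E
```

```text
[ 599.70634813 -252.76856325    9.15183787] [ 3.12649822 -0.06056417 -0.02775636] [-0.64623942 -3.96377384  2.07885066] 40.929175477896166
```

View pics/g2.png

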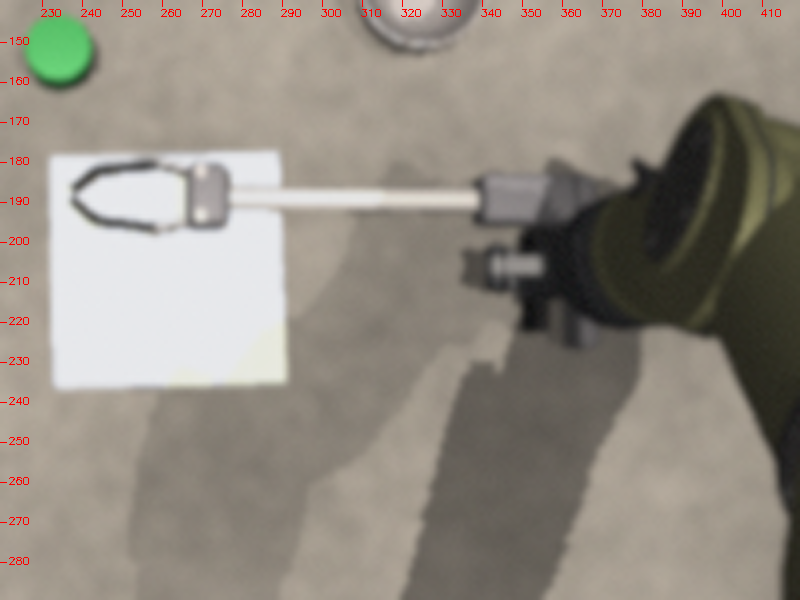

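```bash
python3 - <<'E'
from h import *
np.set_printoptions(precision=1,suppress=True)
T=lambda x,y:(220+x/4-.5,140+y/4-.5)
a,b=plane('top',T(231,197.5),27),plane('top',T(477,200),27);d=(a-b)/np.linalg.norm(a-b)
print(a,b,np.degrees(np.arctan2(d[1],d[0])))
print('tip', plane('top',T(72,188),30), 'rivets',plane('top',T(202,173),30),plane('top',T(202,213),30))
for v in (20.,45.):
  for k in(0,):
    p=a+d*((223-a[1])/d[1]);print('shaft line x at y=223',p)
E
```

```text
[656.8 -43.7  27. ] [ 651.8 -200.5   27. ] 88.14656693511704
tip [664.8  56.7  30. ] rivets [672.5 -25.6  30. ] [647.1 -24.9  30. ]
shaft line x at y=223 [665.5 223.   27. ]
shaft line x at y=223 [665.5 223.   27. ]
```

play_rows:
  translation:
    - [0,0,-2]
    - [0,0,-2]
    - [0,0,0]
    - [0,0,0]
    - [0,0,0]
    - [0,0,0]
  spin: [0,0,0,0,0,0]
  hand: -0.36

```text
t: 6.6
tcp_pos: [598.7, -251.2, 3.8]
tool_rot: [3.13, -0.058, -0.032]
force: [0.3, 0.6, 1.2]
gripper_width: 58.2
```

```bash
python3 - <<'E'
from h import *
s=telemetry.state();print(s['tcp_pos'],s['tool_rot'],s['force'],s['gripper_width'])
im=optics.camera('top');zoom(im,(110,140,310,290),4,'pics/h1.png');zoom(im,(220,140,420,290),4,'pics/h2.png')
E
```

```text
[ 598.73986349 -251.24752407    3.80935405] [ 3.12994237 -0.05825731 -0.03182618] [0.28263438 0.55896256 1.20537421] 58.21499734880801
```

View pics/h2.png

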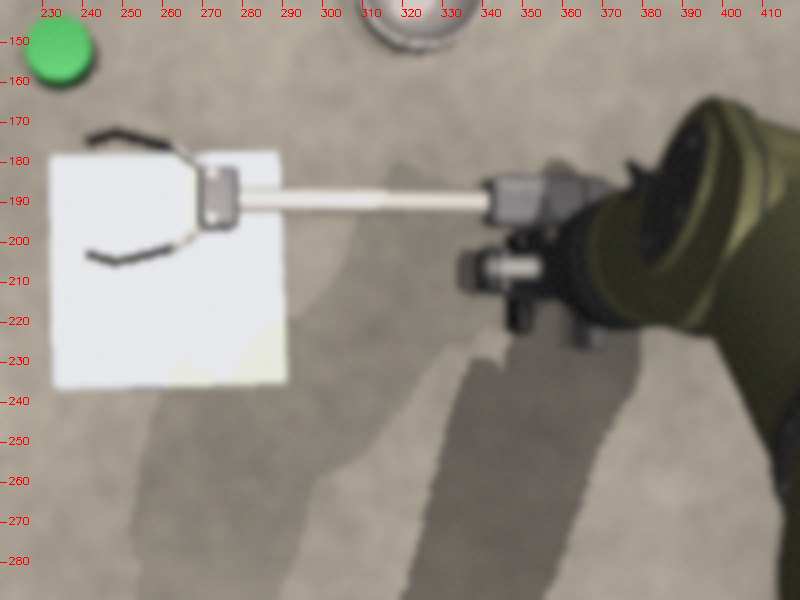

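```bash
python3 - <<'E'
from h import *
np.set_printoptions(precision=1,suppress=True)
T=lambda x,y:(220+x/4-.5,140+y/4-.5)
a,b=plane('top',T(241,198.5),27),plane('top',T(486,201.5),27);d=(a-b)/np.linalg.norm(a-b)
print(a,b,np.degrees(np.arctan2(d[1],d[0])))
l,rr=plane('top',T(88,140),30),plane('top',T(88,256),30);m=(l+rr)/2;print(l,rr,m,'mid',m-27*d, a+d*(270-40-157))
E
```

```text
[656.1 -50.1  27. ] [ 650.7 -206.2   27. ] 88.02611251714856
[695.1  46.   30. ] [621.6  47.5  30. ] [658.4  46.7  30. ] mid [657.4  19.8  30. ] [658.6  22.9  27. ]
```

play_rows:
  translation:
    - [0,6,0]
    - [0,12,0]
    - [0,14,0]
    - [0,14,0]
    - [0,14,0]
    - [0,14,0]
    - [0,14,0]
    - [0,12,0]
    - [0,6,0]
    - [0,0,0]
  spin: [0,0,0,0,0,0,0,0,0,0]

```text
t: 7.65
tcp_pos: [597.7, -135.6, 3.7]
tool_rot: [3.128, -0.057, -0.033]
force: [-0.3, -1.0, 0.6]
gripper_width: 57.8
```

```bash
python3 - <<'E'
from h import *
s=telemetry.state();print(s['tcp_pos'],s['tool_rot'],s['force'],s['gripper_width'])
im=optics.camera('top');zoom(im,(110,140,310,290),4,'pics/i1.png')
E
```

```text
[ 597.72596115 -135.63264012    3.74160993] [ 3.12810147 -0.05704732 -0.0327799 ] [-0.27886411 -0.95659135  0.6060533 ] 57.835731788403315
```

View pics/i1.png

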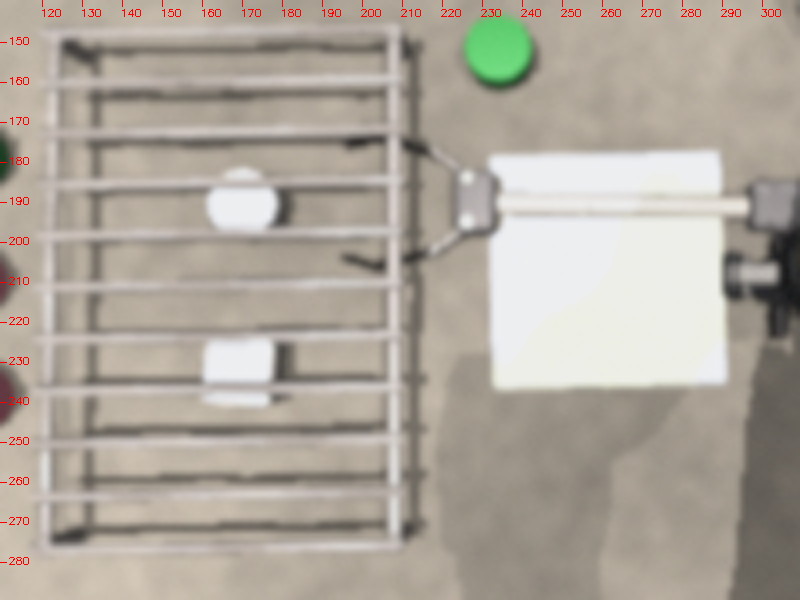

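The tips are at zoom y 145 and 257, midpoint 201, so they're centred on the tin, also at 201. I go the remaining 78 mm in.

play_rows:
  translation:
    - [0,6,0]
    - [0,12,0]
    - [0,13,0]
    - [0,13,0]
    - [0,13,0]
    - [0,12,0]
    - [0,6,0]
    - [0,0,0]
    - [0,0,0]
  spin: [0,0,0,0,0,0,0,0,0]

```text
t: 8.6
tcp_pos: [597.3, -55.6, 3.7]
tool_rot: [3.127, -0.06, -0.033]
force: [0.4, -2.5, -0.3]
gripper_width: 58.2
```

```bash
python3 - <<'E'
from h import *
s=telemetry.state();print(s['tcp_pos'],s['tool_rot'],s['force'],s['gripper_width'])
im=optics.camera('top');zoom(im,(110,140,310,290),4,'pics/j1.png')
E
```

```text
[597.27423882 -55.58070971   3.70042901] [ 3.12697669 -0.06022006 -0.03258432] [ 0.42214328 -2.53010305 -0.3065866 ] 58.154344653197036
```

View pics/j1.png

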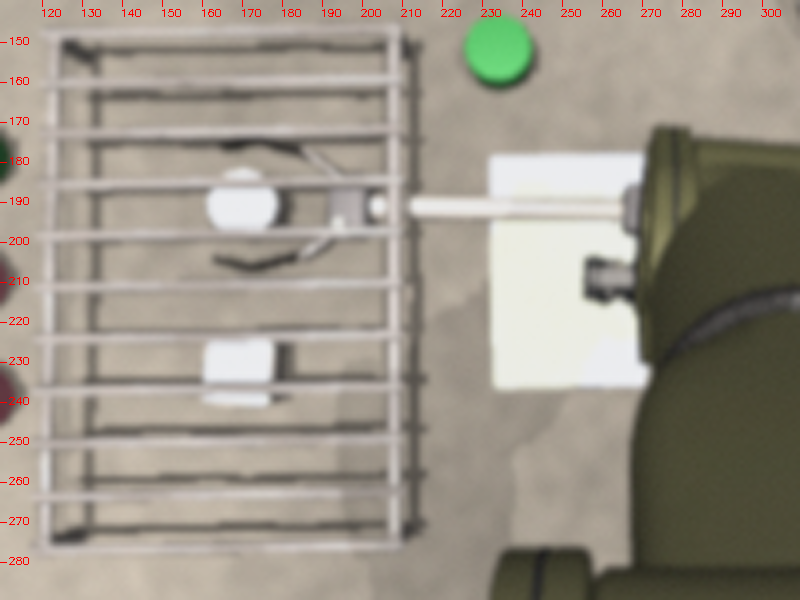

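The tips are about 18 mm past the tin's centre, and the squeeze adds about 8 mm more. That's right, so I squeeze.

play_rows:
  translation:
    - [0,0,0]
    - [0,0,0]
    - [0,0,0]
    - [0,0,0]
    - [0,0,0]
    - [0,0,0]
    - [0,0,0]
    - [0,0,0]
  spin: [0,0,0,0,0,0,0,0]
  hand: 0.1
  force: 45

```text
t: 9.45
tcp_pos: [597.2, -63.9, 7.4]
tool_rot: [3.12, -0.068, -0.031]
force: [-0.5, -1.2, 4.2]
gripper_width: 41.2
```

```bash
python3 - <<'E'
from h import *
s=telemetry.state();print(s['tcp_pos'],s['tool_rot'],s['force'],s['gripper_width'])
im=optics.camera('top');zoom(im,(110,140,310,290),4,'pics/k1.png')
im=optics.camera('scene');zoom(im,(200,105,350,225),5,'pics/k2.png')
E
```

```text
[597.16633545 -63.89102331   7.41385954] [ 3.120431   -0.0683462  -0.03090621] [-0.46597288 -1.2482871   4.22838739] 41.21056593400111
```

View pics/k1.png

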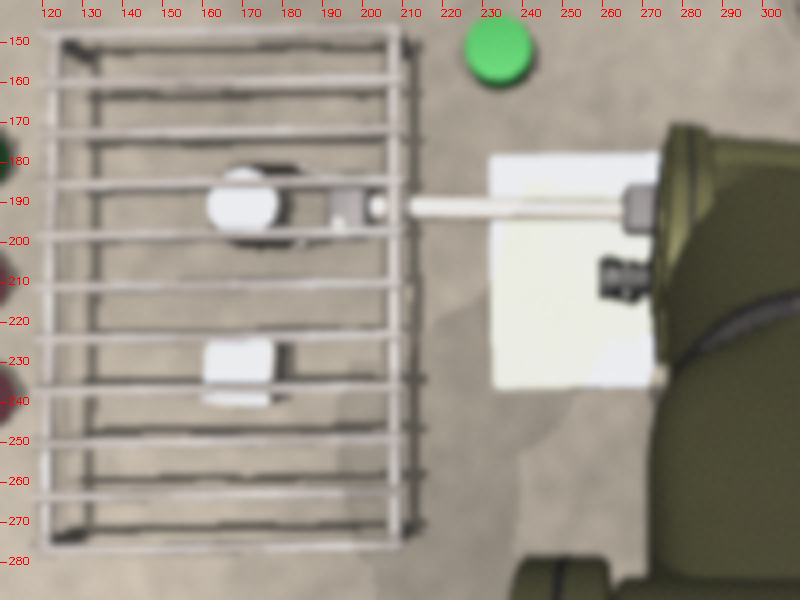

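View pics/k2.png

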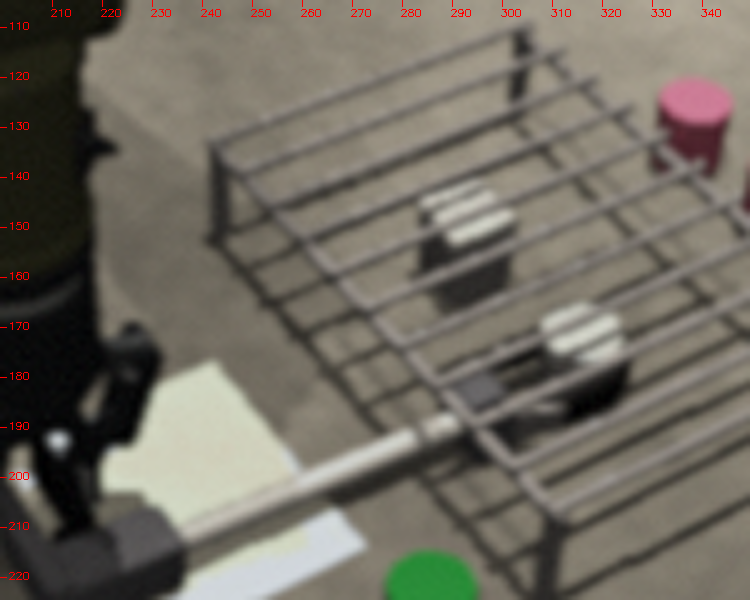

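The jaws are closed on the tin, which hasn't shifted (still at zoom (242,201)), and the trigger is home. I draw it out gently.

play_rows:
  translation:
    - [0,-4,0]
    - [0,-8,0]
    - [0,-10,0]
    - [0,-10,0]
    - [0,-10,0]
    - [0,-10,0]
    - [0,-10,0]
    - [0,-8,0]
    - [0,-4,0]
    - [0,0,0]
  spin: [0,0,0,0,0,0,0,0,0,0]

```text
t: 10.55
tcp_pos: [596.9, -137.2, 6.7]
tool_rot: [3.13, -0.062, -0.033]
force: [-0.2, 3.4, 2.8]
gripper_width: 40.7
```

```bash
python3 - <<'E'
from h import *
s=telemetry.state();print(s['tcp_pos'],s['tool_rot'],s['force'],s['gripper_width'])
im=optics.camera('top');zoom(im,(110,140,310,290),4,'pics/l1.png')
im=optics.camera('scene');zoom(im,(200,105,350,225),5,'pics/l2.png')
E
```

```text
[ 596.86139142 -137.15081023    6.74368563] [ 3.13005233 -0.06165748 -0.03313677] [-0.23564291  3.44374715  2.83545089] 40.65966865609825
```

View pics/l1.png

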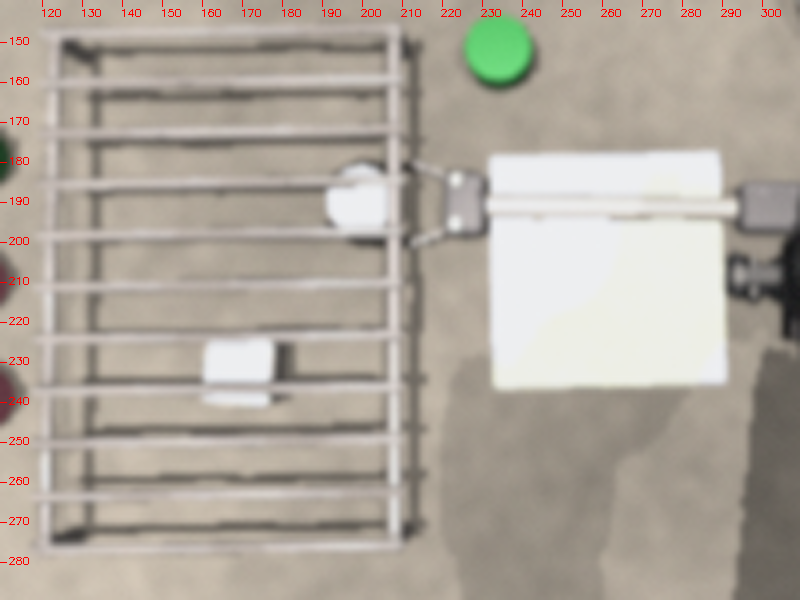

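View pics/l2.png

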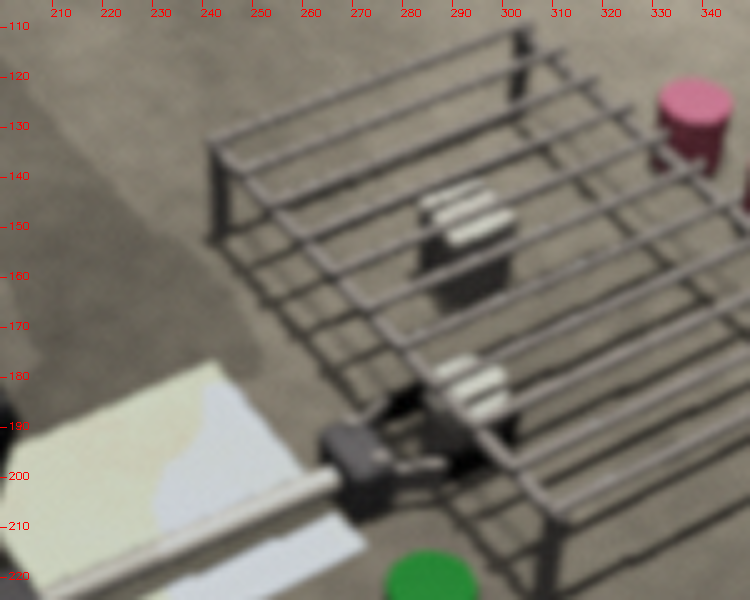

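play_rows:
  translation:
    - [0,-4,0]
    - [0,-8,0]
    - [0,-10,0]
    - [0,-10,0]
    - [0,-10,0]
    - [0,-10,0]
    - [-3,-10,0]
    - [-6,-8,0]
    - [-5,-5,0]
    - [0,0,0]
  spin: [0,0,0,0,0,0,0,0,0,0]

```text
t: 11.65
tcp_pos: [582.7, -212.6, 6.8]
tool_rot: [3.133, -0.055, -0.031]
force: [-0.0, 2.1, 2.4]
gripper_width: 40.5
```

play_rows:
  translation:
    - [-4,-4,0]
    - [-7,-8,0]
    - [-7,-10,0]
    - [-6,-10,0]
    - [-4,-10,0]
    - [0,-8,0]
    - [0,-4,0]
    - [0,0,0]
    - [0,0,0]
  spin: [0,0,0,0,0,0,0,0,0]

```text
t: 12.55
tcp_pos: [550.6, -270.1, 6.8]
tool_rot: [3.135, -0.052, -0.035]
force: [0.5, 4.5, 4.4]
gripper_width: 40.9
```

```bash
python3 - <<'E'
from h import *
s=telemetry.state();print(s['tcp_pos'],s['tool_rot'],s['force'],s['gripper_width'])
im=optics.camera('top');zoom(im,(200,140,400,290),4,'pics/m1.png')
im=optics.camera('scene');zoom(im,(120,140,270,260),5,'pics/m2.png')
E
```

```text
[ 550.62543444 -270.11402799    6.81658573] [ 3.13486372 -0.0522917  -0.03502717] [0.46160717 4.53336928 4.40943349] 40.92092263712652
```

View pics/m1.png

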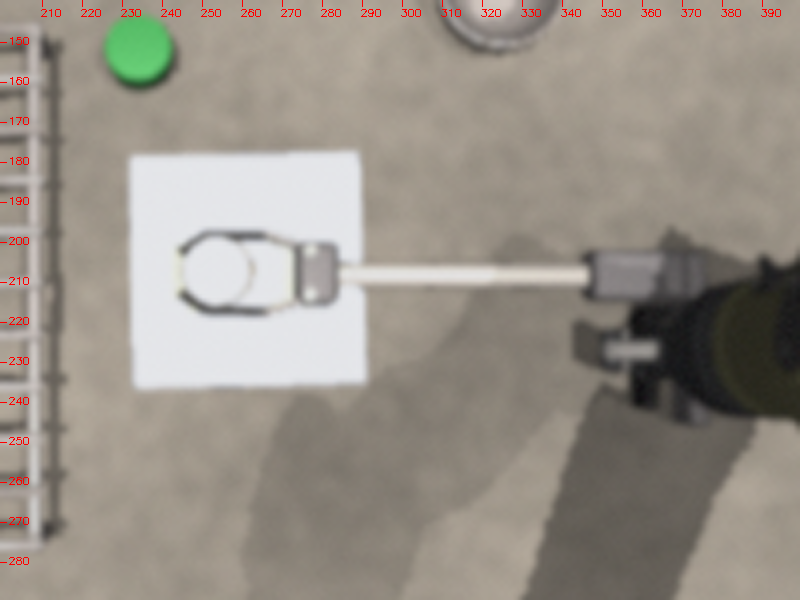

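View pics/m2.png

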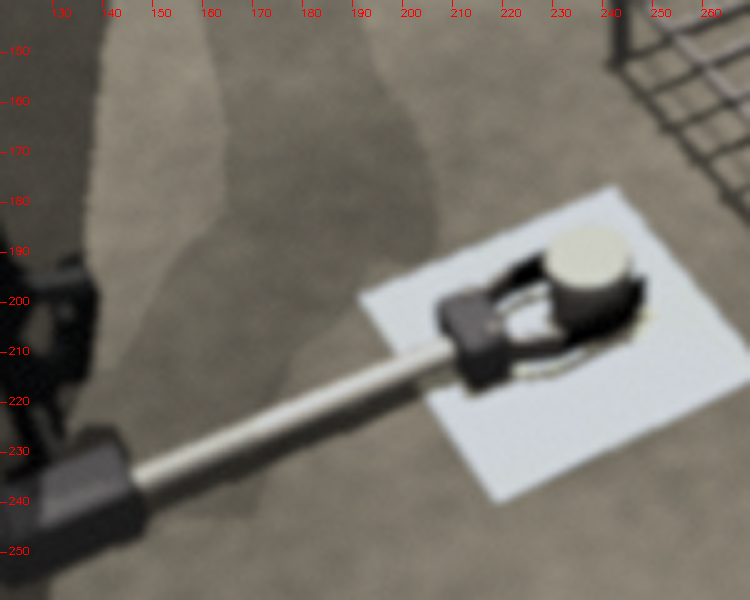

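The tin stands upright inside the paper, at zoom (218,270). Release next.

play_rows:
  translation:
    - [0,0,0]
    - [0,0,0]
    - [0,0,0]
    - [0,0,0]
    - [0,0,0]
    - [0,0,0]
    - [0,0,0]
  spin: [0,0,0,0,0,0,0]
  hand: -0.36

```text
t: 13.35
tcp_pos: [549.3, -272.1, 5.6]
tool_rot: [3.131, -0.054, -0.039]
force: [-0.0, 1.3, -2.3]
gripper_width: 57.9
```

```bash
python3 - <<'E'
from h import *
s=telemetry.state();print(s['tcp_pos'],s['tool_rot'],s['force'],s['gripper_width'])
im=optics.camera('top');zoom(im,(200,140,400,290),4,'pics/n1.png')
E
```

```text
[ 549.29992639 -272.12735856    5.56096   ] [ 3.13116556 -0.05380524 -0.03877475] [-0.01492453  1.32745031 -2.29924325] 57.948731325754956
```

View pics/n1.png

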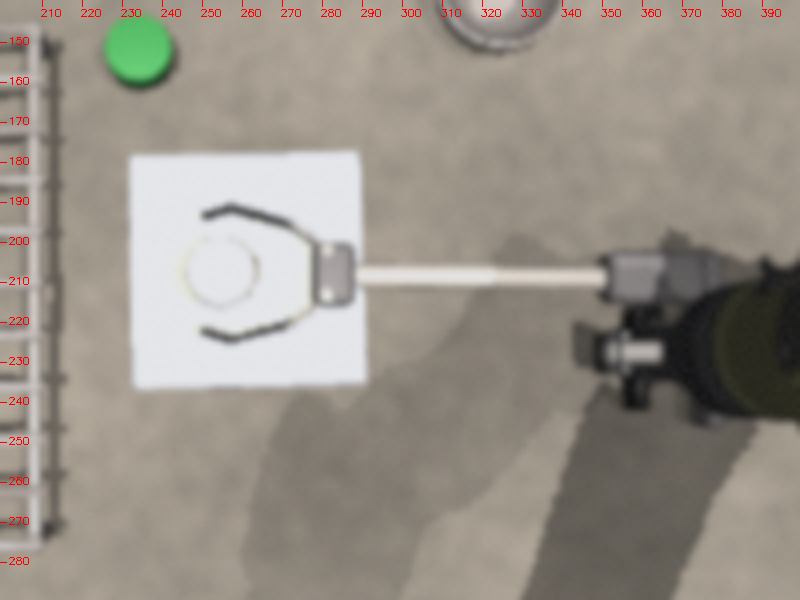

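The jaws are open and clear, with the tin at zoom (220,271) and the tips on both sides of it. I withdraw along the shaft.

play_rows:
  translation:
    - [0,-4,0]
    - [0,-8,0]
    - [0,-11,0]
    - [-1,-12,0]
    - [0,-12,0]
    - [0,-12,0]
    - [-1,-12,0]
    - [0,-10,0]
    - [0,-5,0]
    - [0,0,0]
  spin: [0,0,0,0,0,0,0,0,0,0]

```text
t: 14.4
tcp_pos: [544.5, -369.0, 5.3]
tool_rot: [3.129, -0.059, -0.042]
force: [0.0, 0.6, 0.6]
gripper_width: 58.0
```

```bash
python3 - <<'E'
from h import *
s=telemetry.state();print(s['tcp_pos'],s['tool_rot'],s['force'],s['gripper_width'])
im=optics.camera('top');zoom(im,(220,140,420,290),4,'pics/o1.png')
E
```

```text
[ 544.53501934 -369.0066741     5.32111204] [ 3.12914666 -0.05880207 -0.04237171] [0.00876613 0.58905637 0.56286638] 57.954394698681924
```

View pics/o1.png

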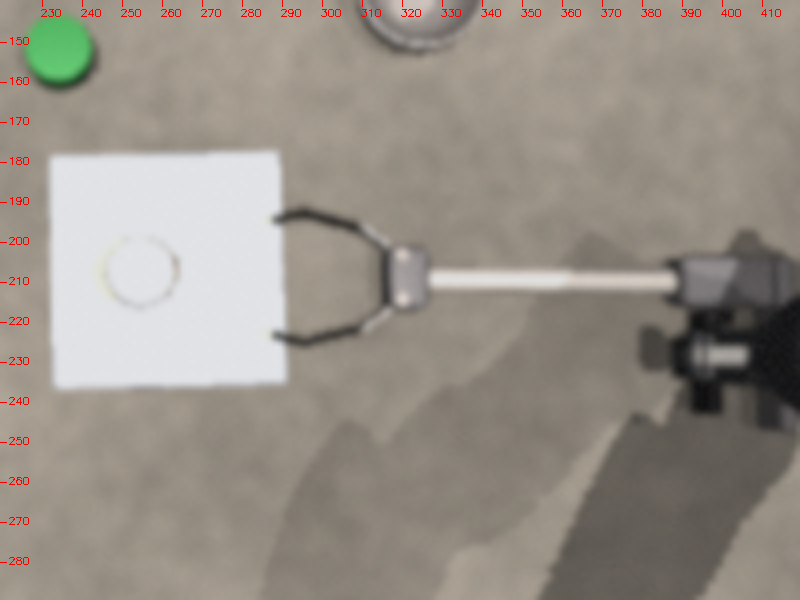

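The jaws are clear of the tin. I let go and lift straight up.

play_rows:
  translation:
    - [0,0,0]
    - [0,0,0]
    - [0,0,0]
    - [0,0,0]
    - [0,0,0]
  spin: [0,0,0,0,0]
  hand: -1

```text
t: 14.95
tcp_pos: [545.8, -368.1, 6.2]
tool_rot: [3.128, -0.055, -0.04]
force: [-0.8, -0.0, -0.4]
gripper_width: 85.6
```

play_rows:
  translation:
    - [0,0,8]
    - [0,0,15]
    - [0,0,20]
    - [0,0,30]
    - [0,0,30]
    - [0,0,30]
    - [0,0,20]
    - [0,0,0]
    - [0,0,0]
    - [0,0,0]
  spin: [0,0,0,0,0,0,0,0,0,0]

```text
t: 15.95
tcp_pos: [545.7, -368.0, 174.1]
tool_rot: [3.124, -0.055, -0.031]
force: [0.8, -0.3, 0.1]
gripper_width: 85.4
```

```bash
python3 - <<'E'
from h import *
s=telemetry.state();print(s['t'],s['tcp_pos'],s['force'],s['gripper_width'])
im=optics.camera('top');cv2.imwrite('pics/p1.png',im)
im2=optics.camera('scene');cv2.imwrite('pics/p2.png',im2)
T=lambda x,y:(220+x/4-.5,140+y/4-.5)
zoom(im,(220,140,420,290),4,'pics/p3.png')
print(plane('top',T(140,271),45))
E
```

```text
15.95 [ 545.72441299 -368.03675583  174.13680102] [ 0.79932743 -0.28966258  0.13544985] 85.44956135841434
[610.49971906  15.24534646  45.        ]
```

View pics/p3.png

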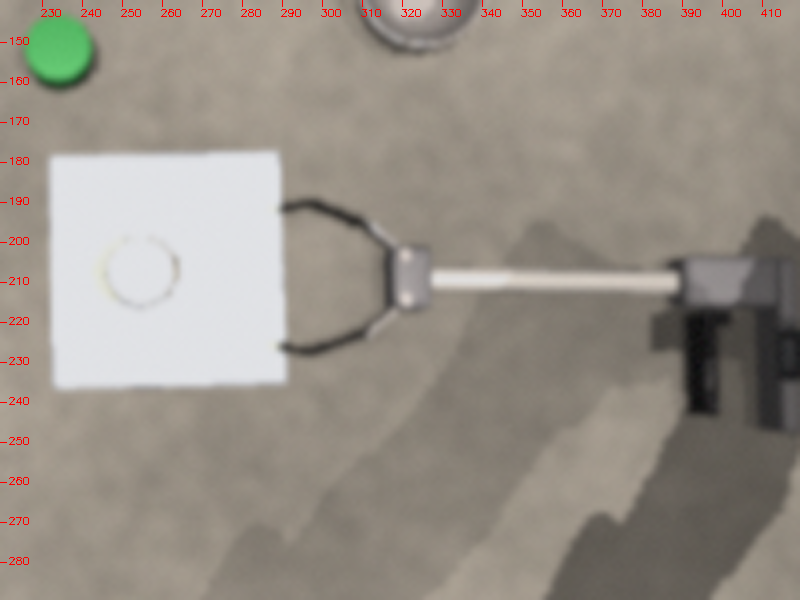

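View pics/p2.png

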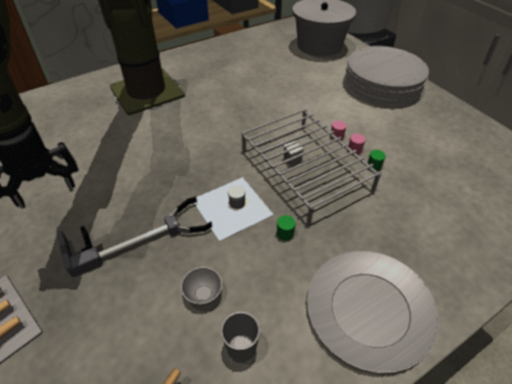

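View pics/p1.png

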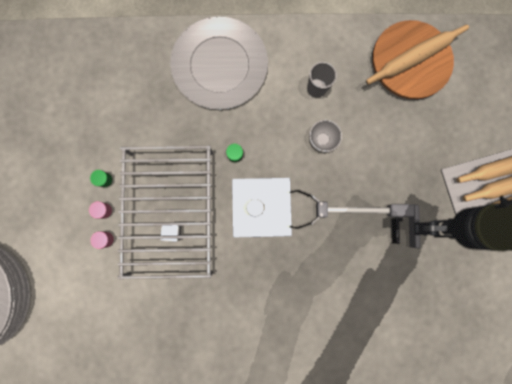

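The tin stands upright on the paper at (610, 15). The paper spans about x 541–688, y −75–69, so the whole foot is inside by at least 30 mm. The box, at (170,232), and the bowl, at (325,136), are where they were.

```bash
python3 -c "
from station import r
print(r.job_done())"
```

```text
the job is handed in; nothing more can be done
None
```

The tin is out from under the rack and standing upright on the baking paper, and I handed the job in at about 16 s of the allowed 51 s.

I took the reacher by its pistol grip and trigger and slid its jaws under the rack around the tin. I then squeezed the trigger home (41 mm over both), drew the tin out onto the paper, let go of it, backed the reacher away and lifted off.

**Last checks, from the two pictures before handing in:**
- **Tin:** it is upright, centred at about (610, 15) mm, with its whole foot at least 30 mm inside the paper's edges. The jaw tips are about 60 mm clear of it.
- **Reacher:** it lies on the counter with the trigger free. Its jaw tips are just over the paper's edge.
- **Square box and bowl:** both are where they were at the start.
- **Robot:** the gripper is open and well above everything, with less than 1 N on the tool.

**Disagreements:**
- The two views put the tin's top about 4 mm apart at the start and gave its height as 48 mm, against 45 mm in the text. I used the top view, and the jaws closed on the tin without shifting it.
- The arm runs on a little after each row, so I overshot by 12 mm once above the handle and corrected it before going down.
- While the fingers closed, the arm gave way by about 8 mm instead of the reacher moving forward. The jaws still held the tin.

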